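# Stand the laryngeal mirror in its jar

## Robot

A 6-joint arm with a two-finger parallel gripper is mounted at the origin on the work surface. World frame = base frame: x ahead of the robot, y to its left, z up, the work surface at z = 0. Lengths are in m, angles in rad, forces in N, time in s.
With the tool pointing down it reaches from about 0.325 to 0.9 m from the base axis. Payload 6.1 kg.
Tool frame: the origin (TCP) lies midway between the tips of the shut fingers; the grasp point (between the pads) lies 19 mm behind it; z points along the fingers, y is the line along which they close (so a half turn about z gives the same grasp; the last joint's range is limited). The gripper opens to 85 mm and grips with 20 to 120 N. Pads are 22 mm wide; open, the fingers measure 114 mm over their backs; the gripper's body (76 mm by 85 mm) begins 54 mm behind the grasp point. The pads swing forward as they close: fully open they stand 13 mm farther back than shut.
Start: joints at [-1.231, 0.22, 1.526, -0, 1.395, -0.126], TCP at [0.281, -0.558, 0.231] pointing down, gripper open.
Joint ranges: [-2.98, 2.98], [-0.91, 2.08], [0.09, 2.57], [-1.24, 4.39], [0.2, 2.65], [-2.68, 2.68]. Speed limits (rad/s): [2.57, 2.57, 3.01, 3.14, 3.14, 3.14].

## Interface

Orientations are given as [roll, pitch, yaw] about the fixed x, y, z axes, in that order (R = Rz(yaw) Ry(pitch) Rx(roll)).
In Python, from plant import movep, move_l, set_joints, gripper_to, hold, inverse_kinematics, observe, get_image, get_calibration, Unreachable, job_done gives the robot as it stands. Calls block until the motion is done:
- movep(position, orientation): joint-space move of the TCP to a pose.
- move_l(position, feed=0.15, rotation=None, max_force=None): straight line of the TCP; rotation=None keeps the orientation; feed is the mean speed in m/s. With max_force (N) it stops when the force on the tool has changed by that much, and returns True; else False.
- set_joints(angles): joint-space move.
- gripper_to(opening, f_grip=None): finger opening in m; f_grip is the grip in N (None keeps the last); returns when the fingers have stopped.
- hold(seconds).
- inverse_kinematics(position, orientation): joint angles nearest the present ones, or None.
- observe(): the state.
- get_image(name): name is "scene" or "top" or "wrist"; returns (picture, depth): 384x512x3 uint8, red, green, blue; 384x512 float32, m along the optical axis (not along the pixel's ray), 0 where there is no reading.
- get_calibration(name): a dict with "intrinsics" (3x3 intrinsics, pixels), "world_from_camera" (4x4, takes a point from camera to world coordinates). Camera axes: x right, y down, z forward; pixel columns grow to the right and rows downward; lengths in m; the calibration is good to about 2 mm. A picture is of the moment at which its call begins: read the wrist's pose just before it. get_calibration takes no time and is no camera call; for the wrist camera it gives the pose at the moment of the call.
A pose or a line that the arm cannot do raises Unreachable and nothing moves.
- job_done(): hands the job in; it is judged then, once.
The state is a dict: "time_s": time; "q": joint angles; "joint_velocities": joint speeds; "joint_torque": joint torques, N m; "eef_pos": TCP position; "tcp_rot": TCP orientation; "ft_force": force on the tool from outside, world axes, zero at the start; "torque": the same for the moment, N m; "opening": finger opening in m; "grasp_force": force on a finger pad.
Only numpy, scipy, OpenCV 4.12 (cv2) and the standard library are available. Lean on these libraries where they do the work, as an engineer would, in place of code of your own. Each camera call takes 0.05 s, during which the arm holds its last target. There are 200 camera calls.

## Task

Put away the laryngeal mirror that lies across the edge of the white instrument tray: stand it in the steel jar with its handle down, lowering it gently until you feel the handle's end on the floor of the jar, neither dropping it nor pressing hard, and leave it leaning against the rim on the side opposite the mirror already stored there, so that the two heads stay well apart. Let nothing touch either mirror head, and leave the jar, the stored mirror, the tray and the other things on the counter where they are.

Things in the scene. Friction and masses are not known exactly. Their poses are not given: they have to be found in the camera images.
- mirror_mid (a point): The steel laryngeal mirror to put away, 200 mm long: octagonal handle 10 mm across flats and 130 mm long from its foot, then a 5 mm shank to 183 mm, then a round head 24 mm across. About 85 g, balance point 85 mm from the foot. This point: on the handle's axis, 100 mm from the foot (half-way). Own z: from foot to head; own x: to the side on which the head sticks out (down, as it lies)
- mirror: The same mirror. It lies with its foot on the tray's floor and its shank across the tray's short rim, rising about 14 degrees to the head, which hangs free outside; two flats of the handle stand upright at its sides. Origin: centre of the handle's foot. Axes as for mirror_mid
- mirror_foot (a point): Centre of the flat end of its handle, which must stand on the jar's floor. Axes as for mirror_mid
- mirror_glass (a point): Centre of its round head, 191.5 mm from the foot along z and 8.5 mm off the axis along x; the disc is 3 mm thick, at 45 degrees to the shank, and reaches 17 mm off the axis. Axes as for mirror_mid
- mirror_head: Its round head, which nothing may touch; the frame is that of mirror (origin at the foot)
- tray: Shallow open white-enamelled tray, 220 mm along its x, 140 mm along its y, 42 mm high, walls and floor 3 mm thick; origin: centre of its underside. The mirror lies along the tray's x, its head over the short rim at -x, its foot about 43 mm to the +x side of the tray's middle. Loose, 0.6 kg
- jar: Upright round steel jar, open at the top: 70 mm outside diameter, 85 mm high, wall 2.5 mm (bead at the rim 1 mm out), inner floor 4 mm above the counter: 65 mm wide and 81 mm deep inside. Origin: centre of its underside, z up. The stored mirror leans over the rim on the jar's -x side; its +x side is the free one, opposite. Loose, 0.4 kg
- jar_rim (a point): Centre of the jar's mouth, 85 mm above the counter. Axes as for jar
- stored_mid (a point): The mirror already in the jar, of the same kind and size. Its foot is on the jar's floor near the +x wall, 28 mm from the middle; it leans 34 degrees from upright over the -x rim, its whole axis about 6.5 mm to the jar's +y side of the middle. A mirror leaning the other way crosses it inside the jar and must pass it on the -y side. This point: on its handle's axis, 100 mm from its foot
- stored_glass (a point): Centre of the stored mirror's round head, about 87 mm from the jar's axis on its -x side, 160 mm above the counter
- stored: The same stored mirror; origin: centre of its handle's foot; z from foot to head, x outwards and down
- stored_head: Round head of the stored mirror, which nothing may touch; frame of stored
- spray: Bystander: amber spray bottle with white cap, 46 mm across, 130 mm tall, between tray and jar; origin: centre of its base
- cups: Bystander: stack of white paper cups, 73 mm across, 141 mm tall; origin: centre of its base
- tissues: Bystander: pack of paper tissues, 90 x 170 mm, 59 mm tall; origin: centre of its base
Things that resemble listed ones, but are neither listed nor needed, are in the scene too. What is shaped like the mirror but red is not meant.

How it is judged:
On the way:
1. the foot of the mirror's handle stands on the jar's floor while the gripper still holds it (contact force between the fingers and mirror above 0.5 N and contact force between mirror and jar above 0.5 N and z of mirror_foot in the frame of jar below 0.012 m and horizontal distance between mirror_foot and jar below 0.035 m), for 0.3 s.
At the end, for the whole second after the job is handed in: The mirror rests in the jar, foot on its floor (under 12 mm above the jar's underside, within 35 mm of its axis), head at least 50 mm from the jar's axis on the free (+x) side and within 55 mm sideways of straight opposite; the stored mirror's head still at least 55 mm out on its own (-x) side (z of mirror_foot in the frame of jar below 0.012 m and horizontal distance between mirror_foot and jar below 0.035 m and x of mirror_glass in the frame of jar above 0.05 m and y of mirror_glass in the frame of jar between -0.055 and 0.055 m and x of stored_glass in the frame of jar below -0.055 m and linear speed of each of mirror, stored below 0.03 m/s and angular speed of mirror below 0.3 rad/s); the robot touches nothing.
It fails at once if something touches the head of either mirror (contact force between any of mirror_head, stored_head and anything else above 0.5 N).
It fails at once if the mirror is pressed hard into the jar (more than 15 N) (contact force between mirror and jar above 15 N).
It fails at once if the jar is shifted by 25 mm or tipped (distance of jar from where it was at the start of the episode above 0.025 m or angle between jar's own z axis and vertical above 0.15 rad).
It fails at once if the stored mirror is shifted by 30 mm (distance of stored_mid from where it was at the start of the episode above 0.03 m).
It fails at once if the tray or a bystander is shifted by 30 mm (distance of any of spray, cups, tissues, tray from where it was at the start of the episode above 0.03 m).
It also fails if it takes over 54 s, if anything falls off the work surface, if the arm or the gripper's body presses on something with over 40 N, if the wrist force passes 120 N, or if a joint passes its speed limit or range.

## Working session

There is one attempt and no reset: what is moved stays moved. The work goes in short steps, each a Python script; the robot and the scene stay as the last script left them, time stands still between calls to the robot, and variables do not carry over. Pictures are saved under pics/ and viewed, at most 10 in all, crops included, and the job is handed in when it is done.

```bash
ls; mkdir -p pics; python3 - <<'E'
from plant import *
import cv2,numpy as np
print(observe())
for n in("top","scene"):
    p,d=get_image(n); c=get_calibration(n)
    np.savez(f"pics/{n}.npz",p=p,d=d,K=c["intrinsics"],T=c["world_from_camera"])
    cv2.imwrite(f"pics/{n}.png",p[...,::-1]); print(n,c)
E
```

```text
pics
{'time_s': 0.0, 'q': array([-1.23109549e+00,  2.21205419e-01,  1.52762209e+00,  1.94160199e-05,
        1.39469760e+00, -1.26110627e-01]), 'joint_velocities': array([ 0.001363  ,  0.0007132 , -0.00050279,  0.0006825 ,  0.00062791,
        0.00179085]), 'joint_torque': array([-3.47903224e-04, -4.96893382e+01, -3.89400315e+01, -1.59167334e-04,
        1.12881255e-02, -2.30513371e-05]), 'eef_pos': array([ 0.28051016, -0.55783626,  0.23020626]), 'tcp_rot': array([-3.13967795e+00, -2.62014066e-04,  4.65807790e-01]), 'ft_force': array([ 0.8892668 ,  0.5373536 , -0.10144668]), 'torque': array([-0.02643889,  0.01024953,  0.02305188]), 'grasp_force': 0.0, 'opening': 0.0850003623262007}
top {'intrinsics': array([[370.76606156,   0.        , 251.98438008],
       [  0.        , 370.76606156, 193.14870303],
       [  0.        ,   0.        ,   1.        ]]), 'world_from_camera': array([[-0.02841705, -0.99815028,  0.05374472,  0.50104824],
       [-0.99959431,  0.02827259, -0.00344627, -0.03981625],
       [ 0.00192039, -0.05382085, -0.99854876,  0.87607177],
       [ 0.        ,  0.        ,  0.        ,  1.        ]])}
scene {'intrinsics': array([[375.62636054,   0.        , 247.90848381],
       [  0.        , 375.62636054, 194.01776558],
       [  0.        ,   0.        ,   1.        ]]), 'world_from_camera': array([[ 0.79723029,  0.46720087, -0.38229206,  0.93600898],
       [ 0.60352519, -0.60272334,  0.52199801, -0.53707807],
       [ 0.01346158, -0.64687551, -0.76247679,  0.8801835 ],
       [ 0.        ,  0.        ,  0.        ,  1.        ]])}
```

```bash
python3 -c "
import cv2,numpy as np
a=cv2.imread('pics/top.png');cv2.imwrite('pics/top2.png',cv2.resize(a,(800,600)))"
```

```text
(no output)
```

View pics/top2.png

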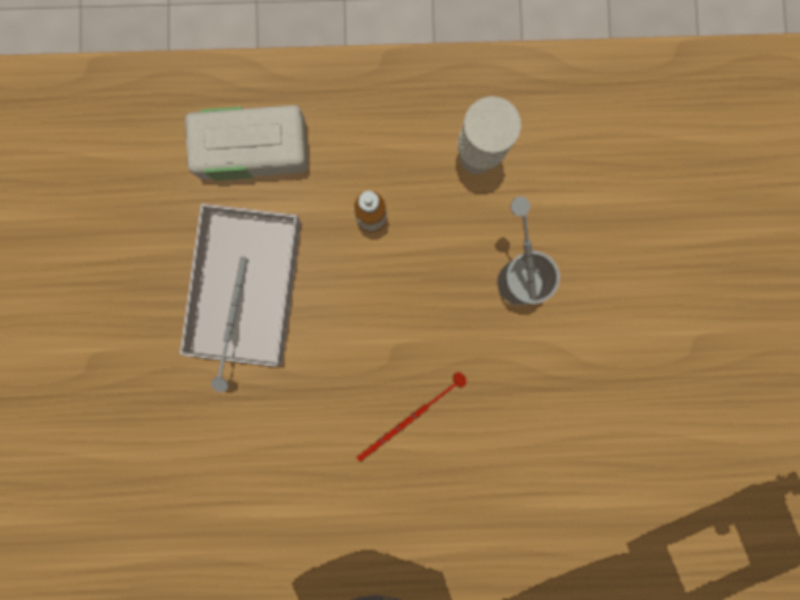

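View pics/scene.png

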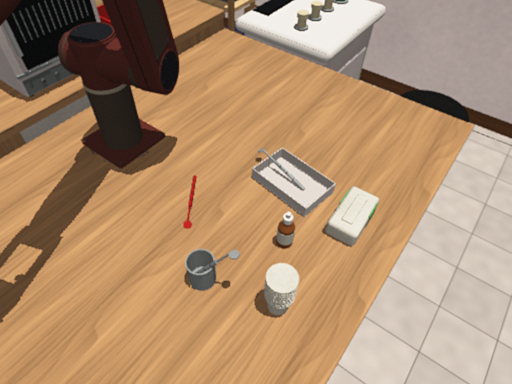

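The tray is at (240,285) in the top view with the mirror's head towards the robot at (220,384). The jar is at (530,278), and the stored head is at (520,205), on the far side. So the jar's free side faces the robot, and the red mirror is a decoy. Next I'll take nearer wrist views of both.

```bash
cat > h.py <<'E'
import numpy as np,cv2
from plant import *
def load(n): 
    f=np.load(f"pics/{n}.npz"); return f['p'],f['d'],f['K'],f['T']
def snap(cam,n):
    c=get_calibration(cam); p,d=get_image(cam)
    np.savez(f"pics/{n}.npz",p=p,d=d,K=c["intrinsics"],T=c["world_from_camera"])
    cv2.imwrite(f"pics/{n}.png",p[...,::-1])
def cloud(n):
    p,d,K,T=load(n); v,u=np.indices(d.shape)
    c=np.stack([(u-K[0,2])/K[0,0]*d,(v-K[1,2])/K[1,1]*d,d],-1)
    X=c@T[:3,:3].T+T[:3,3]; X[d==0]=np.nan; return p,X
E
python3 - <<'E'
from h import *
p,X=cloud("top")
def at(u,v): return X[int(v*.64),int(u*.64)].round(3)
for n,u,v in[("head",220,384),("shank",224,360),("mid",235,300),("foot",243,262),("jar",530,278),("st_head",520,205),("spray",369,200),("cups",492,110),("tc1",203,208),("tc2",297,216),("tc3",280,364),("tc4",183,352),("red",459,380),("redf",360,458)]: print(n,at(u,v))
c=get_calibration("wrist"); o=observe()
from scipy.spatial.transform import Rotation as R
Rt=R.from_euler('xyz',o['tcp_rot']).as_matrix(); T=c["world_from_camera"]
print("cam in tcp",Rt.T@(T[:3,3]-o['eef_pos']),"\n",Rt.T@T[:3,:3],c["intrinsics"][0,0])
E
```

```text
head [0.437 0.209 0.047]
shank [0.47  0.203 0.044]
mid [0.556 0.19  0.029]
foot [0.615 0.181 0.018]
jar [ 0.575 -0.236  0.058]
st_head [ 0.656 -0.201  0.163]
spray [ 0.675 -0.014  0.13 ]
cups [ 0.786 -0.174  0.143]
tc1 [0.691 0.233 0.041]
tc2 [0.683 0.101 0.003]
tc3 [0.462 0.129 0.013]
tc4 [0.483 0.265 0.034]
red [ 0.429 -0.135  0.01 ]
redf [0.319 0.014 0.012]
cam in tcp [ 0.0832467   0.0005021  -0.14290595] 
 [[-3.98093904e-04 -9.47511700e-01 -3.19720846e-01]
 [ 9.99999165e-01 -7.70318200e-04  1.03775509e-03]
 [-1.22957188e-03 -3.19720166e-01  9.47511215e-01]] 274.58510218951045
```

```bash
python3 - <<'E'
from h import *
for n,P in (("wj",[.565,-.235,.30]),("wm",[.54,.19,.20])):
    movep(P,[np.pi,0,np.pi]); hold(.2); snap("wrist",n); o=observe(); print(o['time_s'],o['q'].round(2),o['eef_pos'].round(4),o['ft_force'])
a=np.hstack([cv2.resize(cv2.imread(f"pics/{n}.png")[:, 56:456],(400,384)) for n in("wj","wm")]); cv2.imwrite("pics/both.png",a)
E
```

```text
2.0667 [-0.52  0.15  1.47 -0.    1.51 -2.09] [ 0.5647 -0.2356  0.2998] [-0.61875688  0.23133199  0.43974904]
3.925 [ 0.2   0.12  1.7  -0.    1.32 -1.37] [0.5404 0.1892 0.2002] [-0.30305514  0.52046106 -1.00656942]
```

View pics/both.png

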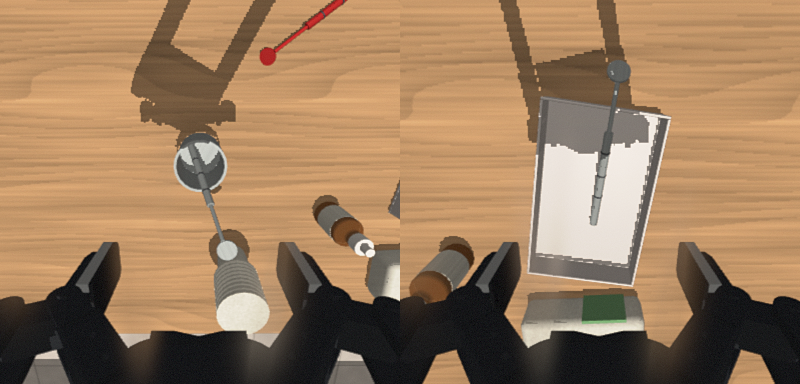

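```bash
cat > fit.py <<'E'
from h import *
from scipy.optimize import least_squares
def circ(n):
    p,X=cloud(n); P=X.reshape(-1,3); c0=np.array([.572,-.236])
    m=(abs(P[:,2]-.085)<.006)&(np.linalg.norm(P[:,:2]-c0,axis=1)<.05); Q=P[m]
    s=least_squares(lambda a:np.hypot(Q[:,0]-a[0],Q[:,1]-a[1])-a[2],[*c0,.034],loss='soft_l1',f_scale=.002)
    print(n,"jar",s.x.round(4),len(Q),Q[:,2].mean().round(4))
    return s.x[:2]
def line(P,it=5,tol=.008):
    for _ in range(it):
        c=np.median(P,0); d=np.linalg.svd(P-P.mean(0),full_matrices=False)[2][0]; c=P.mean(0)
        r=P-c; r=r-np.outer(r@d,d); P=P[np.linalg.norm(r,axis=1)<tol]
    return P,c,d
for n in("wj","top"):
    j=circ(n); p,X=cloud(n); P=X.reshape(-1,3)
    m=(P[:,2]>.093)&(P[:,2]<.15)&(np.hypot(P[:,0]-j[0]-.03,P[:,1]-j[1])<.07); Q,c,d=line(P[m]); d*=np.sign(d[2])
    print(n,"stored c",c.round(4),"d",d.round(3),"lean",np.degrees(np.arccos(d[2])).round(1),"azim",np.degrees(np.arctan2(d[1],d[0])).round(1),len(Q))
    m=(P[:,2]>.145)&(P[:,2]<.19)&(np.hypot(P[:,0]-j[0]-.085,P[:,1]-j[1])<.05); Q=P[m]; print("  head",Q.mean(0).round(4),len(Q), "azim",np.degrees(np.arctan2(*(Q.mean(0)[:2]-j)[::-1])).round(1))
a=np.array([.437,.209]);b=np.array([.615,.181]);e=(b-a)/np.linalg.norm(b-a)
for n in("wm","top"):
    p,X=cloud(n); P=X.reshape(-1,3); r=P[:,:2]-b; s=-(r@e); t=r@np.array([-e[1],e[0]])
    zt=.014+s*np.tan(np.radians(14)); g=p.reshape(-1,3).astype(int).sum(1)
    m=(s>-.02)&(s<.14)&(abs(t)<.014)&(abs(P[:,2]-zt)<.007)&(P[:,2]>.008)
    Q,c,d=line(P[m],8,.007); d*=-np.sign(d[0]); k=(Q-c)@d
    print(n,"mirror c",c.round(4),"d",d.round(4),"elev",np.degrees(np.arcsin(d[2])).round(1),"azim",np.degrees(np.arctan2(d[1],d[0])).round(2),"foot-end",(c+d*np.percentile(k,[1])[0]).round(4),"top-end",(c+d*k.max()).round(4),len(Q))
    m=(s>.165)&(s<.21)&(abs(t)<.02)&(P[:,2]>.03); print("  head",P[m].mean(0).round(4),m.sum())
    m=(P[:,2]>.036)&(P[:,2]<.048)&(abs(P[:,0]-.58)<.14)&(abs(P[:,1]-.18)<.11)&(abs(t)>.03); 
    print("  tray",cv2.minAreaRect(P[m][:,:2].astype(np.float32)))
E
python3 fit.py
```

```text
wj jar [ 0.572  -0.2336  0.0334] 537 0.0851
wj stored c [ 0.6167 -0.2201  0.1182] d [0.546 0.25  0.799] lean 36.9 azim 24.5 272
  head [ 0.6525 -0.2037  0.1601] 384 azim 20.4
top jar [ 0.5714 -0.2322  0.0335] 214 0.086
top stored c [ 0.6149 -0.2186  0.1177] d [0.56  0.241 0.793] lean 37.6 azim 23.3 90
  head [ 0.652  -0.2024  0.1611] 144 azim 20.2
wm mirror c [0.5465 0.1927 0.0308] d [-0.9631  0.1451  0.2268] elev 13.1 azim 171.43 foot-end [0.6211 0.1814 0.0132] top-end [0.4773 0.2031 0.0471] 879
  head [0.4372 0.2091 0.0471] 462
  tray ((0.5789291858673096, 0.18122942745685577), (0.14023126661777496, 0.2202710658311844), 81.45911407470703)
top mirror c [0.5521 0.1919 0.0299] d [-0.9623  0.1468  0.2291] elev 13.2 azim 171.33 foot-end [0.6196 0.1816 0.0138] top-end [0.4769 0.2034 0.0478] 284
  head [0.4363 0.2094 0.0483] 88
  tray ((0.5776896476745605, 0.18201951682567596), (0.14098872244358063, 0.21998389065265656), 81.53250885009766)
```

```bash
cat > geo.py <<'E'
from h import *
from scipy.spatial.transform import Rotation as R
DELTA=52.; S=.115; D=np.radians
J=np.array([.5717,-.233,0]); AX=204.4
def jw(x,y,z):
    a=D(AX); return J+np.array([x*np.cos(a)-y*np.sin(a),x*np.sin(a)+y*np.cos(a),z])
def pose(foot,az,el,s=S,flip=1):
    """TCP position/rpy holding the mirror at s, mirror axis at azimuth az, elevation el (deg)"""
    h=np.array([np.cos(D(az)),np.sin(D(az)),0]); u=np.array([0,0,1.])
    m=np.cos(D(el))*h+np.sin(D(el))*u; t=el+DELTA
    b=np.cos(D(t))*h+np.sin(D(t))*u; x=flip*(np.sin(D(t))*h-np.cos(D(t))*u); z=-b
    M=np.stack([x,np.cross(z,x),z],1)
    return np.asarray(foot)+s*m+.019*z, R.from_matrix(M).as_euler('xyz')
FOOT=np.array([.6208,.1815,.0079])
E
python3 - <<'E'
from geo import *
for f in(1,-1):
  print("pick",inverse_kinematics(*pose(FOOT,171.4,14,flip=f)))
  print("lift",inverse_kinematics(*pose(FOOT+[0,0,.2],171.4,14,flip=f)))
  for z in(.006,.25):
    for th in (18,22,26): print(f,z,th,inverse_kinematics(*pose(jw(-.015,-.010,z),AX,90-th,flip=f)))
E
```

```text
pick [ 0.33607242  0.12680817  2.15202557 -0.39170957  0.52106186 -0.77701578]
lift [ 0.33607242 -0.20038739  2.03045752 -0.23584311  0.94985419 -0.98209593]
1 0.006 18 [-0.3297227   0.62846497  1.35491946 -0.39386443  1.61124464 -2.25065936]
1 0.006 22 [-0.35526873  0.57351365  1.41797229 -0.35991522  1.54121687 -2.26916912]
1 0.006 26 [-0.38287543  0.52091551  1.4793882  -0.32435064  1.47152216 -2.29289656]
1 0.25 18 [-0.3297227   0.44208504  1.14752429 -0.42979017  1.97289772 -2.41135159]
1 0.25 22 [-0.35526873  0.38684958  1.20322102 -0.38342467  1.91590888 -2.41592776]
1 0.25 26 [-0.38287543  0.33282754  1.25866043 -0.33709017  1.85875589 -2.42541232]
pick [ 0.33607242  0.12680817  2.15202557 -0.39170957  0.52106186  2.36457687]
lift [ 0.33607242 -0.20038739  2.03045752 -0.23584311  0.94985419  2.15949673]
-1 0.006 18 [-0.3297227   0.62846497  1.35491946 -0.39386443  1.61124464  0.89093329]
-1 0.006 22 [-0.35526873  0.57351365  1.41797229 -0.35991522  1.54121687  0.87242353]
-1 0.006 26 [-0.38287543  0.52091551  1.4793882  -0.32435064  1.47152216  0.84869609]
-1 0.25 18 [-0.3297227   0.44208504  1.14752429 -0.42979017  1.97289772  0.73024106]
-1 0.25 22 [-0.35526873  0.38684958  1.20322102 -0.38342467  1.91590888  0.7256649 ]
-1 0.25 26 [-0.38287543  0.33282754  1.25866043 -0.33709017  1.85875589  0.71618034]
```

```bash
python3 - <<'E'
from geo import *
P,r=pose(FOOT,171.4,14); b=-R.from_euler('xyz',r).as_matrix()[:,2]
gripper_to(.045,50)
movep(P+.1*b,r)
print(move_l(P,feed=.06,max_force=6)); o=observe(); print(o['time_s'],(o['eef_pos']-P).round(4),o['ft_force'])
gripper_to(0,50); hold(.2); o=observe(); print(o['time_s'],o['opening'],o['grasp_force'],o['eef_pos'],P)
print(move_l(P+[0,0,.06],feed=.06)); move_l(P+[0,0,.24],feed=.15)
hold(.2); snap("wrist","g1"); snap("scene","g1s"); o=observe(); print(o['time_s'],o['opening'],o['grasp_force'],o['ft_force'],(o['eef_pos']-P).round(4))
a=np.hstack([cv2.imread("pics/g1.png")[:,56:456],cv2.resize(cv2.imread("pics/g1s.png")[60:252,160:360],(400,384))]); cv2.imwrite("pics/g1b.png",a)
E
```

```text
False
6.8333 [0.0002 0.0001 0.0004] [-0.02402731 -0.12194162  0.48154111]
7.4417 0.008923552781890139 48.66784851998091 [0.51823783 0.19708093 0.01850843] [0.51811171 0.19703014 0.01836365]
False
10.2417 0.008998316427155541 48.650664165616035 [ 0.25216349 -0.29000923 -1.59717307] [-2.000e-04 -1.000e-04  2.394e-01]
```

View pics/g1b.png

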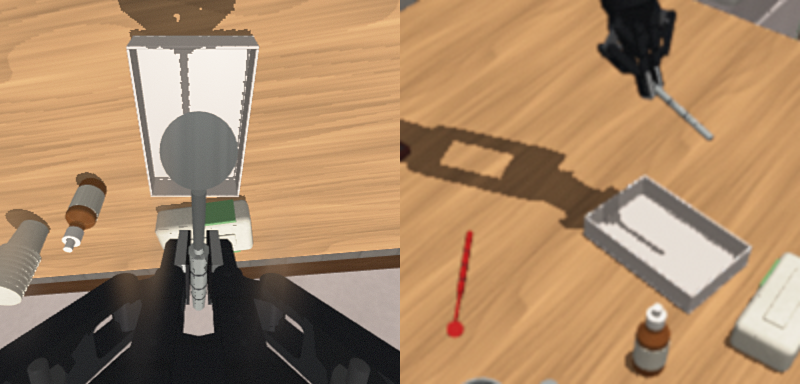

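The gripper holds the mirror. The wrist view shows the head at (198,150) clear of the gripper, and the scene view shows the foot end at (710,137). Next I'll check its pose in the hand, since the foot's position sets the placement.

```bash
cat > inhand.py <<'E'
from geo import *
def check(cam_snap,foot,az,el):
    p,X=cloud(cam_snap); P=X.reshape(-1,3); h=np.array([np.cos(D(az)),np.sin(D(az)),0]); m=np.cos(D(el))*h+np.sin(D(el))*np.array([0,0,1])
    k=(P-foot)@m; r=P-foot-np.outer(k,m); ok=(np.linalg.norm(r,axis=1)<.02)&(k>-.03)&(k<.085); Q=P[ok]; kk=k[ok]
    c=Q.mean(0); 
    for _ in range(5):
        c=Q.mean(0); d=np.linalg.svd(Q-c,full_matrices=False)[2][0]; d*=np.sign(d@m); q=Q-c; q-=np.outer(q@d,d); Q=Q[np.linalg.norm(q,axis=1)<.006]
    kk=(Q-foot)@m
    print(cam_snap,len(Q),"el",np.degrees(np.arcsin(d[2])).round(1),"az",np.degrees(np.arctan2(d[1],d[0])).round(1),"foot k",np.percentile(kk,[0,2]).round(4),"offset",((c-foot)-((c-foot)@m)*m).round(4))
    return np.percentile(kk,1)
if __name__=="__main__":
    check("g1s",FOOT+[0,0,.2394],171.4,14)
    p,X=cloud("g1"); q=X[120:180,240:268].reshape(-1,3); f=FOOT+[0,0,.2394]
    m=np.array([np.cos(D(14))*np.cos(D(171.4)),np.cos(D(14))*np.sin(D(171.4)),np.sin(D(14))])
    c=np.nanmedian(q,0); k=(c-f)@m; print("head k",k,"off",(c-f-k*m).round(4))
E
python3 inhand.py
```

```text
g1s 121 el 14.5 az 172.2 foot k [-0.002  -0.0015] offset [-0.0003 -0.0034  0.001 ]
head k 0.19189894036231603 off [-0.0022 -0.0001 -0.0087]
```

```bash
python3 - <<'E'
from geo import *; from inhand import check
P,r=pose(jw(-.015,-.010,.22),AX,68); movep(P,r)
P,r=pose(jw(-.015,-.010,.12),AX,68); print(move_l(P,feed=.1)); hold(.2)
for c,n in(("wrist","p1"),("scene","p1s"),("top","p1t")): snap(c,n)
for n in("p1s","p1t"): check(n,jw(-.015,-.010,.12),AX,68)
o=observe(); print(o['time_s'],(o['eef_pos']-P).round(4),o['ft_force'],o['grasp_force'])
a=np.hstack([cv2.imread("pics/p1.png")[:,56:456],cv2.resize(cv2.imread("pics/p1s.png")[190:334,125:275],(400,384))]); cv2.imwrite("pics/p1b.png",a)
E
```

```text
False
p1s 105 el 67.8 az -156.2 foot k [-0.0007  0.0011] offset [ 0.0041 -0.0025  0.0011]inhand.py:5: RuntimeWarning: Mean of empty slice.
  c=Q.mean(0);
  ret = um.true_divide(
inhand.py:7: RuntimeWarning: Mean of empty slice.
  c=Q.mean(0); d=np.linalg.svd(Q-c,full_matrices=False)[2][0]; d*=np.sign(d@m); q=Q-c; q-=np.outer(q@d,d); Q=Q[np.linalg.norm(q,axis=1)<.006]
Traceback (most recent call last):
  File "inhand.py", line 7, in check
    c=Q.mean(0); d=np.linalg.svd(Q-c,full_matrices=False)[2][0]; d*=np.sign(d@m); q=Q-c; q-=np.outer(q@d,d); Q=Q[np.linalg.norm(q,axis=1)<.006]
                   ~~~~~~~~~~~~~~~~~~~~~~~~~~~~~~~~~~~~~~~~~^^^
IndexError: index 0 is out of bounds for axis 0 with size 0
```

```bash
python3 - <<'E'
from geo import *
o=observe(); P,r=pose(jw(-.015,-.010,.12),AX,68); print(o['time_s'],(o['eef_pos']-P).round(4),o['ft_force'],o['grasp_force'])
p,X=cloud("p1s"); Q=X.reshape(-1,3); m=(abs(Q[:,2]-.085)<.003)&(np.linalg.norm(Q[:,:2]-J[:2],axis=1)<.045); Q=Q[m]
from scipy.optimize import least_squares
print(least_squares(lambda a:np.hypot(Q[:,0]-a[0],Q[:,1]-a[1])-a[2],[*J[:2],.034],loss='soft_l1',f_scale=.002).x,len(Q))
a=np.hstack([cv2.imread("pics/p1.png")[:,56:456],cv2.resize(cv2.imread("pics/p1s.png")[190:334,125:275],(400,384))]); cv2.imwrite("pics/p1b.png",a)
E
```

```text
13.35 [ 0.0001 -0.      0.0003] [-0.65056654 -0.03272981  0.03868887] 48.675028681755066
[ 0.57278951 -0.23454255  0.03374277] 117
```

View pics/p1b.png

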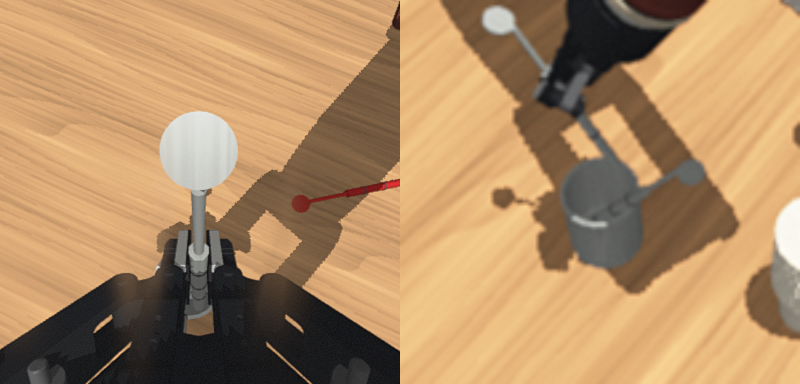

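The scene view shows the foot at (620,165), over the jar's far inner side behind the stored handle, as planned. The jar fit agrees to within 1.5 mm, so I'll lower it.

```bash
python3 - <<'E'
from geo import *
f=lambda z:pose(jw(-.015,-.010,z),AX,68)
print("fast",move_l(f(.016)[0],feed=.04,max_force=4)); o=observe(); print(o['time_s'],(o['eef_pos']-f(.016)[0]).round(4),o['ft_force'])
hold(.3); f0=observe()['ft_force']
print("slow",move_l(f(-.004)[0],feed=.006,max_force=3)); o=observe(); print(o['time_s'],"footz",(o['eef_pos']-f(0)[0])[2].round(4),o['ft_force']-f0)
hold(.5); o=observe(); print(o['time_s'],o['ft_force']-f0,o['grasp_force'])
snap("scene","d1s"); snap("wrist","d1")
a=np.hstack([cv2.imread("pics/d1.png")[:,56:456],cv2.resize(cv2.imread("pics/d1s.png")[190:334,125:275],(400,384))]); cv2.imwrite("pics/d1b.png",a)
E
```

```text
fast False
16.1 [ 0.0001 -0.0001  0.0002] [ 0.41098766  0.66882372 -0.20419213]
slow True
18.2 footz 0.0056 [-0.09213406 -0.38457616  3.88112508]
18.7 [-0.9047413  -0.60152248  6.73459659] 49.16951235383749
```

View pics/d1b.png

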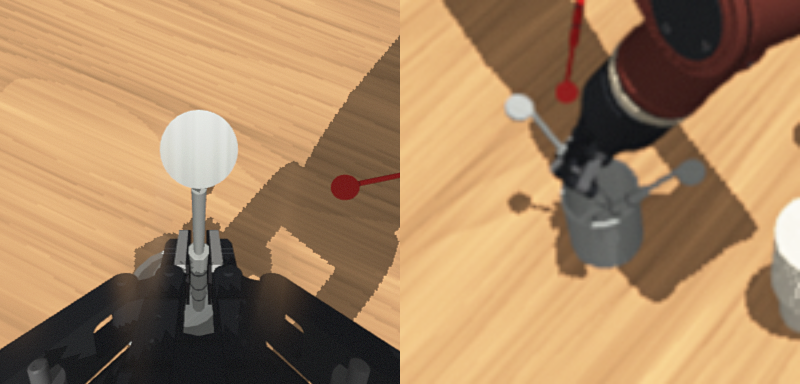

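The foot is on the floor at about 6 N, and both heads are clear: (518,106) for the held one and (690,172) for the stored one in the right half. I'll ease the force, lean the mirror a little further, release and withdraw between the two mirrors.

```bash
python3 - <<'E'
from geo import *
base=np.array([.41,.67,-.2])
f=lambda z,t:pose(jw(-.015,-.010,z),AX,90-t)
def st(n): o=observe(); print(n,round(o['time_s'],2),(o['ft_force']-base).round(2),round(o['opening'],4),round(o['grasp_force'],1)); return o
o=st("now"); z0=(o['eef_pos']-f(0,22)[0])[2]; print("z0",z0)
P,r=f(z0+.0003,24); print(move_l(P,feed=.01,rotation=r,max_force=5)); hold(.5); st("lean")
E
```

```text
now 18.8 [-2.19 -0.91  5.33] 0.0089 49.2
z0 0.0054304874463810965
False
lean 19.72 [-2.8  -0.88  4.19] 0.0089 49.1
```

```bash
python3 - <<'E'
from geo import *
o=observe(); gripper_to(.022); hold(.4); gripper_to(.04); hold(.3)
o=observe(); print(o['time_s'],o['ft_force'],o['opening'])
P=o['eef_pos']; u=(jw(-np.sin(D(14)),0,np.cos(D(14)))-J)
print(move_l(P+.06*u,feed=.04,max_force=4)); print(move_l(P+.2*u,feed=.12))
hold(.5); o=observe(); print(o['time_s'],o['ft_force'])
for c,n in(("scene","e1s"),("top","e1t")): snap(c,n)
a=np.hstack([cv2.resize(cv2.imread("pics/e1t.png")[110:254,260:410],(400,384)),cv2.resize(cv2.imread("pics/e1s.png")[190:334,125:275],(400,384))]); cv2.imwrite("pics/e1b.png",a)
E
```

```text
21.0167 [-0.22291901  0.00672392 -0.06986871] 0.039986378429117425
False
False
24.4833 [-0.23031365  0.17214883  0.56362922]
```

View pics/e1b.png

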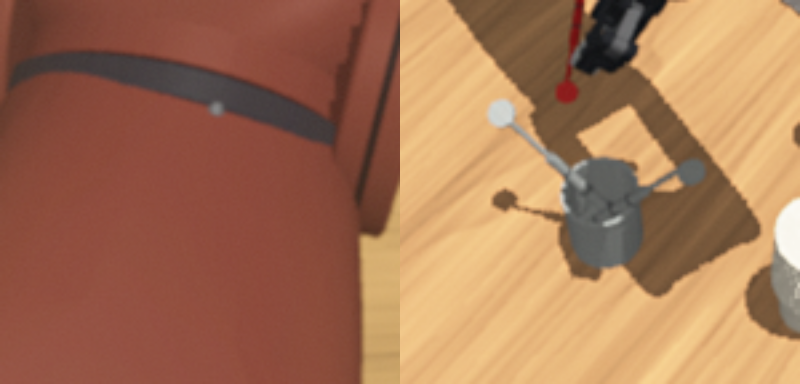

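```bash
python3 - <<'E'
from geo import *
p,X=cloud("e1s"); a=D(AX)
for n,u,v in(("mirror",162,232),("stored",234,254)):
    d=np.nanmedian(X[v-1:v+2,u-1:u+2].reshape(-1,3),0)-J; print(n,"jar frame",d[0]*np.cos(a)+d[1]*np.sin(a),-d[0]*np.sin(a)+d[1]*np.cos(a),d[2])
print(job_done())
E
```

```text
mirror jar frame 0.08390752894156303 -0.009923602663049515 0.16545177880440798
stored jar frame -0.08962471351198648 0.007004294645099177 0.16032499651397358
the job is handed in; nothing more can be done
None
```

The mirror stands handle-down in the jar, leaning on the free side with its head 84 mm out. The stored mirror's head is still about 90 mm out on the other side. The foot was set down at roughly 4–7 N before release, no contact was felt on withdrawing, and the job was handed in at about 24 s; no verdict came back.

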